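Hold the bayonet test plug seated in the glaze pump

ROBOT

A 7-joint arm with a two-finger parallel gripper is mounted at the origin on the work surface. World frame = base frame: x ahead of the robot, y to its left, z up, the work surface at z = 0. Lengths are in m, angles in degrees, forces in N, time in s.
With the tool pointing down it reaches from about 0.35 to 0.9 m from the base axis. Payload 7.2 kg.
Tool frame: the origin (TCP) lies midway between the tips of the shut fingers; the grasp point (between the pads) lies 19 mm behind it; z points along the fingers, y is the line along which they close (so a half turn about z gives the same grasp; the last joint's range is limited). The gripper opens to 88 mm and grips with 3 to 60 N. Pads are 20 mm wide; open, the fingers measure 115 mm over their backs; the gripper's body (75 mm by 178 mm) begins 61 mm behind the grasp point.
Start: joints at [60.206, 23.554, -0.728, 91.456, 0.321, 64.991, -4.71], TCP at [0.273, -0.562, 0.223] pointing down, gripper open.
Joint ranges: [-169.25, 169.25], [-16.82, 113.86], [-84.01, 82.57], [7.8, 145.47], [-59.2, 239.2], [7.22, 106.19], [-163.78, 163.78]. Speed limits (degrees/s): [136.94, 136.94, 172.46, 172.46, 180, 180, 180].

INTERFACE

Orientations are given as a 3x3 rotation matrix whose columns are the frame's x, y, z axes.
In Python, from rig import monitor, cams, robot gives the robot as it stands.
- The arm moves only by the tool apply_moves, never from a script. Its argument "targets" is a list of rows, each a list of 7 numbers: the turn, a rotation vector about the world's x, y, z normalised to -1 to 1, where 1 is 60 degrees, then the shift along the world's x, y, z normalised to -1 to 1, where 1 is 500 mm, then the opening, from 0 (shut) to 1 (fully open). In form: [[wx, wy, wz, tx, ty, tz, hand], ...]. A call has 1 to 20 rows; each row is the pose to reach, as a shift and turn from the pose commanded when the call began; what a row does not reach only later rows make up. A row lasts 1/12 s, in which the tool goes at most 41.7 mm and 7.16 degrees, less where a joint would pass 70% of its speed; a pose out of reach is approached as far as the arm can. A call with a number of a shift or a turn outside -1 to 1 is refused whole. A call with a gripper value outside its range is refused whole. The fingers move at their own pace and stop on an object; "squeeze" is the grip in N (left out, the last holds). Time passes only in rows, so rows that repeat a pose let the fingers close. It gives the time, the measured TCP pose, the force, the opening and the grip force at its end, in the units of the state.
- monitor.read_state(): the state, without advancing time (a new reading comes with each control period).
- cams.capture(name): name is "side" or "top"; returns a dict with "pixels" (420x560x3 uint8, red, green, blue), "range_z" (420x560 float32, m along the optical axis (not along the pixel's ray), 0 where there is no reading), "vfov" (degrees; the focal length in pixels is half the picture's height over the tangent of half this angle, whatever the lens; pixels are square), "cx", "cy" (the principal point, pixels), "pose" (4x4, takes a point from camera to world coordinates). Camera axes: x right, y down, z forward; pixel columns grow to the right and rows downward; lengths in m; the calibration is good to about 2 mm. A picture is of the moment at which its call begins.
- robot.close_job(): hands the job in; it is judged then, once.
Trained networks look in a picture, given as the dict that the camera call returned (one of the last four; its "shot" number tells which), for a name from the list of things; names that differ only in an ending like _2 or _b are one class to them, and where a whole thing is asked for, a point or a joint stands for the part that bears it (a point fixed in the world has none). Each returns a list of dicts, best first, with "score" (0 to 1); they miss things now and then, are a little off and sometimes report something else, mostly with a low value. They report only what shows in the picture. A call takes as long as a camera call. They do not tell look-alikes from the thing itself.
- cams.boxes_of(picture, thing): "position" ([row, column] in pixels, amid what is visible of it).
- cams.cut_out(picture, thing): "region" (420x560 bool, what is visible of it) and "position" ([row, column] in pixels, amid what is visible of it).
The state is a dict: "time": time; "joint_positions": joint angles; "qvel": joint speeds; "tau": joint torques, N m; "tcp_pos": TCP position; "ee_rot": TCP orientation; "wrist_force": force on the tool from outside, world axes, zero at the start; "torque": the same for the moment, N m; "grip_width": opening from 0.0 (shut) to 1.0 (fully open); "grip_force": force on a finger pad.
Only numpy, scipy, OpenCV 4.12 (cv2) and the standard library are available. Lean on these libraries where they do the work, as an engineer would, in place of code of your own. Each camera call takes 0.05 s, during which the arm holds its last target. There are 200 camera calls.

TASK

Lift the lid of the grey glaze-pump case open until it rests back on its stop. Then take the steel test plug with the black paddle grip, line its two lugs up with the two notches of the round port inside the case, push it down against the spring, twist it a quarter turn clockwise (seen from above) to its stop, and press it fully home so that its collar sits down on the port's rim. Finish while still gripping the plug and holding it there turned and pressed home for the leak check; the lid stays open and the jar, bowl and wood block are left alone.

Things in the scene. Friction and masses are not known exactly. Their poses are not given: they have to be found in the camera images.
- case: Fixed open-topped grey metal case, 180 (its x) x 240 (its y) x 85 mm high, walls and floor 5 mm. Origin: centre of the underside on the bench; z up. Hinged lid; the hinge runs along the top of its +x wall, which faces world +y within 20 degrees. Inside: the port and, along the -y wall, a pump cylinder 44 mm thick, its top about 52 mm above the bench.
- lid (a joint): Angle of the lid, rad: 0 shut (the start), 1.9 leaning back on its stop. A 6 mm plate, 180 x 240 mm, about 0.3 kg. The hinge is free: let go below about 1.5 rad the lid falls shut, beyond about 1.6 it falls open onto the stop.
- lid_hinge (a point): Middle of the hinge axis, 85 mm above the bench. Frame turns with the lid; shut, its axes are those of the case: y along the hinge, -x across the lid to its free edge, z out of its upper face. Opening turns the lid about +y.
- lid_handle (a point): Middle of the lid's round steel bar handle, parallel to the hinge (along y), 110 mm long, 11 mm thick, standing out 50 mm beyond the lid's free edge in the plane of the lid on two stems near its ends (48 mm either side of the middle). In the lid's frame it is 230 mm from the hinge along -x and 3 mm above it; about 44 mm is clear between bar and edge.
- port: Round bayonet port, 72 mm across, fixed upright in the case. Origin: centre of its mouth in the plane of its top rim, 45 mm above the bench, 40 mm towards +y of the case's middle; axes as the case's. Hole 35 mm across with two 15 mm wide notches along +x and -x, reaching 31 mm out. Rim 6 mm thick; below it lugs turn clockwise from above 90 degrees to stops, not the other way.
- plunger (a joint): How far the port's sprung brass disc (31 mm across) is pressed down, m: 0 at rest, its top 12 mm below the rim; 0.008 when the plug's lugs just clear the rim's underside; 0.014 with the plug home. It pushes up with 2.4 N at rest, 11 N at home.
- plug: Loose steel test plug, about 0.25 kg, 82 mm high, standing upright. Origin: centre of its foot; z up its axis. Foot 27 mm across for 6 mm, then shaft 30 mm across; two lugs facing away from each other along +x and -x, 10 mm wide, 6 to 14 mm above the foot, reaching 24 mm out. Collar 54 mm across, 26 to 34 mm above the foot. A half turn makes no difference.
- plug_grip (a point): Middle of the plug's black paddle grip, 62 mm above the foot. The paddle is 50 mm long along the plug's x (parallel to the lugs), 14 mm thick along y, 34 to 82 mm above the foot. Fully home the collar rests on the rim and the foot is 26 mm below the port's origin; let go after the twist, the spring lifts the plug 6 mm, no longer home.
- jar: Bystander: loose stoneware-coloured jar with a white cap, 50 mm across, 70 mm high. Origin: centre of its underside. It and the plug may stand in either of two places. Leave alone.
- bowl: Bystander: loose pale unglazed bowl, 100 mm across, 45 mm high. Origin: centre of its underside. Leave alone.
- wood_rib: Bystander: loose wooden block, 60 by 40 by 25 mm. Origin: centre of its underside. Leave alone.
Mind the look-alikes: they are no part of the job. Leave any yellow look-alike of the plug alone.

How it is judged (in metres and radians):
On the way, in this order (a step that is already met when the one before it is completed fails the run):
1. the lid is open on its stop and the plug is not yet in the port (value of joint lid above 1.8 rad and horizontal distance between plug and port above 0.05 m), for 0.2 s.
2. the plug is in the port with its lugs in the notches, pushed against the spring until the lugs are below the rim (value of joint lid above 1.8 rad and horizontal distance between plug and port below 0.006 m and z of plug in the frame of port below -0.018 m and angle between the x axis of plug and the x axis of port, either way round below 0.6 rad), for 0.05 s.
At the end, for the whole second after the job is handed in: Lid above 1.8 rad; plug within 6 mm of the port axis, upright within 0.12 rad, turned 1.3 rad or more from the notches, foot 22.5 mm or more below the rim (26 is home), still, held by the fingers with over 2 N; jar, bowl and block within 40 mm of their starts (value of joint lid above 1.8 rad and horizontal distance between plug and port below 0.006 m and z of plug in the frame of port below -0.0225 m and angle between the x axis of plug and the x axis of port, either way round above 1.3 rad and angle between plug's own z axis and vertical below 0.12 rad and contact force between the fingers and plug above 2 N and linear speed of plug below 0.03 m/s and distance of each of jar, bowl, wood_rib from where it was at the start of the episode below 0.04 m); the arm keeps its last pose, push and grip.
It fails at once if the jar is knocked away (distance of jar from where it was at the start of the episode above 0.04 m).
It fails at once if the bowl is knocked away (distance of bowl from where it was at the start of the episode above 0.04 m).
It fails at once if the wood block is knocked away (distance of wood_rib from where it was at the start of the episode above 0.04 m).
It also fails if it takes over 72 s, if anything falls off the work surface, if the arm or the gripper's body presses on something with over 40 N, if the wrist force passes 120 N, or if a joint passes its speed limit or range.

## Working session

There is one attempt and no reset: what is moved stays moved. The work goes in short steps, Python scripts to look and compute and a tool call to move; the robot and the scene stay as the last step left them, time stands still between calls to the robot, and variables do not carry over. Pictures are saved under pics/ and viewed, at most 10 in all, crops included, and the job is handed in when it is done.

Besides the shell and the picture viewer there is one more tool, called after ">>>" as name(argument=value, ...), one argument or row to a line, values as JSON. apply_moves: Moves the arm, as the interface text tells. Scaled input: -1 to 1 covers 500 mm each way for a shift and 60 degrees each way for a turn. Its arguments: {"type":"object","properties":{"targets":{"type":"array","items":{"type":"array","items":{"type":"number","minimum":-1,"maximum":1}}},"squeeze":{"type":"number"}},"required":["targets"]}

```bash
mkdir -p pics
cat > h.py <<'E'
import numpy as np, cv2
from rig import monitor, cams, robot
def world(p):
    z=p["range_z"]; f=210/np.tan(np.radians(p["vfov"])/2)
    v,u=np.mgrid[0:420,0:560]
    c=np.stack([(u-p["cx"])/f*z,(v-p["cy"])/f*z,z,np.ones_like(z)],-1)
    w=(c@np.array(p["pose"]).T)[...,:3]; w[z==0]=np.nan
    return w
def save(p,n): cv2.imwrite("pics/"+n,cv2.cvtColor(p["pixels"],cv2.COLOR_RGB2BGR))
E
python3 - <<'E'
from h import *
ims=[]
for n in ["top","side"]:
    p=cams.capture(n); w=world(p); np.save(n,w); ims.append(p["pixels"])
    print(n,np.round(p["pose"],3).tolist(),p["vfov"],p["cx"],p["cy"],p.keys())
    for t in ["case","lid","lid_handle","plug","plug_grip","jar","bowl","wood_rib"]:
        for d in cams.cut_out(p,t)[:3]:
            q=w[d["region"]]; print(t,round(d["score"],2),np.round(d["position"]),d["region"].sum(),np.round(np.nanmedian(q,0),3),np.round(np.nanpercentile(q[:,2],95),3))
    save(p,n+"0.png")
cv2.imwrite("pics/a.png",cv2.cvtColor(cv2.resize(np.vstack(ims),None,fx=.71,fy=.71),cv2.COLOR_RGB2BGR))
print(monitor.read_state())
E
```

```text
top [[0.025, -0.984, 0.174, 0.353], [-1.0, -0.024, 0.009, -0.136], [-0.005, -0.174, -0.985, 1.037], [0.0, 0.0, 0.0, 1.0]] 53.46970163356253 281.06293991756695 215.45310159599094 dict_keys(['pixels', 'range_z', 'vfov', 'cx', 'cy', 'pose', 'shot'])
case 0.81 [200. 206.] 8938 [0.547 0.054 0.091] 0.094
case 0.18 [240. 321.] 391 [ 0.471 -0.222  0.068] 0.072
lid 0.71 [200. 205.] 8125 [0.549 0.06  0.091] 0.094
lid_handle 0.7 [202. 201.] 8116 [0.548 0.06  0.091] 0.094
plug 0.97 [153. 343.] 406 [ 0.695 -0.269  0.039] 0.083
plug 0.86 [149. 303.] 396 [ 0.694 -0.173  0.049] 0.083
plug 0.61 [190. 323.] 409 [ 0.595 -0.231  0.036] 0.083
plug_grip 0.87 [149. 344.] 409 [ 0.696 -0.269  0.04 ] 0.083
plug_grip 0.64 [188. 323.] 364 [ 0.593 -0.232  0.037] 0.083
plug_grip 0.6 [147. 301.] 398 [ 0.694 -0.172  0.049] 0.083
jar 0.8 [238. 319.] 364 [ 0.473 -0.222  0.069] 0.072
jar 0.41 [187. 322.] 392 [ 0.593 -0.23   0.036] 0.083
bowl 0.87 [212. 404.] 1250 [ 0.542 -0.437  0.019] 0.045
wood_rib 0.93 [281. 410.] 460 [ 0.38  -0.438  0.024] 0.027
side [[-0.993, -0.054, 0.102, 0.45], [-0.114, 0.597, -0.794, 0.638], 
[... 1083 characters left out ...]
08, -4.70982166]), 'qvel': array([-0.04611504, -0.0180043 ,  0.03323112, -0.04867244, -0.02191829,
       -0.05333375,  0.04300633]), 'tau': array([-4.78714924e-05, -5.87726498e+01,  6.40957486e-01, -2.91385174e+01,
       -5.36630116e-02,  1.03011390e-02, -8.70157578e-05]), 'tcp_pos': array([ 0.27286933, -0.56230714,  0.22268356]), 'ee_rot': array([[ 8.99649622e-01,  4.36612594e-01,  3.29949190e-05],
       [ 4.36612595e-01, -8.99649619e-01, -6.47356178e-05],
       [ 1.41948036e-06,  7.26453713e-05, -9.99999997e-01]]), 'wrist_force': array([-0.96467318, -0.01595495,  0.17086863]), 'torque': array([-0.00389172, -0.01191654,  0.06756334]), 'grip_force': 0.0, 'grip_width': 1.0009061669852544}
```

View pics/top0.png

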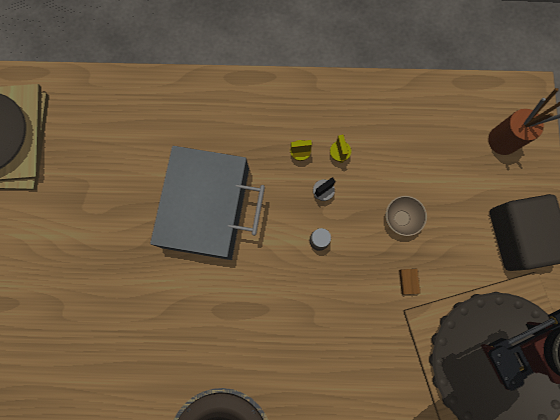

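View pics/side0.png

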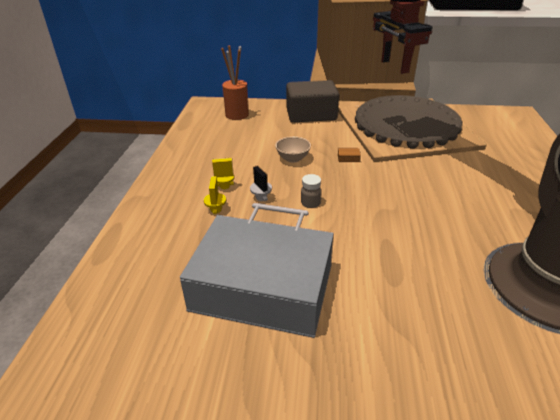

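Candidates for the plug in the top view are the silver plug with the black paddle at (col 323, row 188), and yellow look-alikes at (301,149) and (341,149). The jar is at (320,239). I choose (323,188) and will check it in a close crop. The lid's handle bar runs from about (262,187) to (255,232).

Run:
```python
from h import *
w=np.load("top.npy"); v,u=np.mgrid[0:420,0:560]
for n in ["top","side"]:
    w=np.load(n+".npy"); x,y,z=w[...,0],w[...,1],w[...,2]
    m=(abs(z-.091)<.012)&(x>.38)&(x<.72)&(y>-.15)&(y<.25)
    lab,st=cv2.connectedComponents(cv2.morphologyEx(m.astype(np.uint8),cv2.MORPH_OPEN,np.ones((9,9))))
    k=st==1
    r=cv2.minAreaRect((w[k][:,:2]*1000).astype(np.float32)); print(n,"lid",lab,r,np.nanmedian(z[k]),"edge",np.round(cv2.boxPoints(r)))
    b=m&~cv2.dilate((st>0).astype(np.uint8),np.ones((5,5))).astype(bool)&(y<-.05)
    q=w[b]; print("handle px",b.sum(),cv2.minAreaRect((q[:,:2]*1000).astype(np.float32)), "zmed",np.median(q[:,2]))
    # plug paddle top
    t=(z>.072)&(z<.092)&(abs(x-.595)<.05)&(abs(y+.228)<.05)
    q=w[t]; print("paddle",t.sum(),q.mean(0),cv2.minAreaRect((q[:,:2]*1000).astype(np.float32)))
    im=cv2.imread(f"pics/{n}0.png"); print(im[t].mean(0))
    # collar
    t=(z>.022)&(z<.042)&(abs(x-.595)<.05)&(abs(y+.228)<.05)
    q=w[t]; print("collar",t.sum(),cv2.minEnclosingCircle((q[:,:2]*1000).astype(np.float32)))
    t=(z>.06)&(z<.08)&(abs(x-.475)<.04)&(abs(y+.22)<.04)
    q=w[t]; print("jar",t.sum(),cv2.minEnclosingCircle((q[:,:2]*1000).astype(np.float32)))
a=cv2.imread("pics/top0.png")[130:270,225:365]; b=cv2.imread("pics/side0.png")[140:240,180:340]
cv2.imwrite("pics/crop.png",np.hstack([cv2.resize(a,(400,400)),cv2.resize(b,(400,250)).copy() if 0 else cv2.copyMakeBorder(cv2.resize(b,(400,250)),0,150,0,0,0)]))
```

```text
top lid 2 ((554.0472412109375, 62.89509201049805), (182.99493408203125, 240.48675537109375), 81.775634765625) 0.09094835431070725 edge [[422. -10.]
 [660. -45.]
 [686. 136.]
 [448. 171.]]
handle px 297 ((597.1395263671875, -84.15182495117188), (56.84665298461914, 242.69564819335938), 70.17438507080078) zmed 0.09224623581406277
paddle 134 [ 0.597839   -0.23105938  0.08093637] ((598.4047241210938, -230.87509155273438), (14.244185447692871, 49.52513885498047), 36.84812545776367)
[22.81343284 23.11940299 23.86567164]
collar 219 ((598.9227294921875, -231.26904296875), 27.136207580566406)
jar 290 ((475.5097961425781, -222.7923126220703), 22.34832191467285)
side lid 2 ((554.7158203125, 64.46417999267578), (182.540283203125, 240.19085693359375), 81.56879425048828) 0.09340036224730741 edge [[423.  -8.]
 [660. -43.]
 [687. 137.]
 [449. 172.]]
handle px 339 ((597.5333862304688, -85.24644470214844), (53.44447708129883, 243.5692138671875), 69.62162017822266) zmed 0.0939152370701527
paddle 125 [ 0.59842403 -0.22701041  0.080971  ] ((599.9530639648438, -231.22225952148438), (14.238961219787598, 53.531429290771484), 36.40217208862305)
[31.568 40.792 52.184]
collar 181 ((599.5075073242188, -230.29559326171875), 28.26079750061035)
jar 230 ((476.05487060546875, -221.62081909179688), 22.8663330078125)
```

View pics/crop.png

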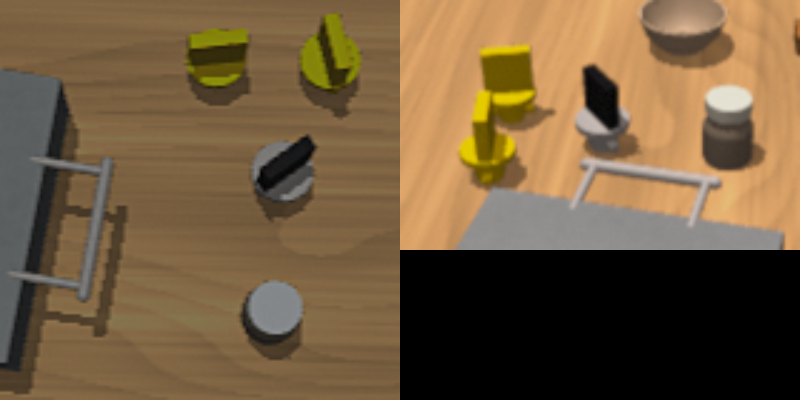

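The crop confirms the choice: a silver plug with a black paddle, with both yellow ones clearly different and the jar separate. Lid centre is (0.554, 0.064) and the case x axis heading is 81.7°. That puts the bar at (0.534, -0.075, 0.088), the hinge at (0.567, 0.153) and the port at (0.515, 0.070). The plug is at (0.599, -0.231). All of this agrees with the given sizes.

>>> apply_moves(
  targets=[
    [0, 0, 1, 0.52, 0.97, -0.12, 0.5],
    [0, 0, 1, 0.52, 0.97, -0.12, 0.5],
    [0, 0, 1, 0.52, 0.97, -0.12, 0.5],
    [0, 0, 1, 0.52, 0.97, -0.12, 0.5],
    [0, 0, 1, 0.52, 0.97, -0.12, 0.5],
    [0, 0, 1, 0.52, 0.97, -0.12, 0.5],
    [0, 0, 1, 0.52, 0.97, -0.12, 0.5],
    [0, 0, 1, 0.52, 0.97, -0.12, 0.5],
    [0, 0, 1, 0.52, 0.97, -0.12, 0.5],
    [0, 0, 1, 0.52, 0.97, -0.12, 0.5],
    [0, 0, 1, 0.52, 0.97, -0.12, 0.5],
    [0, 0, 1, 0.52, 0.97, -0.12, 0.5],
    [0, 0, 1, 0.52, 0.97, -0.12, 0.5],
    [0, 0, 1, 0.52, 0.97, -0.12, 0.5],
    [0, 0, 1, 0.52, 0.97, -0.12, 0.5],
    [0, 0, 1, 0.52, 0.97, -0.12, 0.5],
  ],
  squeeze=10,
)

```text
time: 2.23
tcp_pos: [0.5327, -0.0772, 0.1625]
ee_rot: [[0.07, 0.998, -0.001], [0.998, -0.07, -0.0], [-0.0, -0.001, -1.0]]
wrist_force: [-1.0, -0.2, 0.1]
grip_width: 0.501
grip_force: 0.0
```

>>> apply_moves(
  targets=[
    [0, 0, 1, 0, 0, 0, 0.5],
    [0, 0, 1, 0, 0, 0, 0.5],
    [0, 0, 1, 0, 0, 0, 0.5],
    [0, 0, 1, 0, 0, 0, 0.5],
    [0, 0, 1, 0, 0, 0, 0.5],
    [0, 0, 1, 0, 0, 0, 0.5],
    [0, 0, 1, 0, 0, 0, 0.5],
    [0, 0, 1, 0, 0, 0, 0.5],
    [0, 0, 1, 0, 0, 0, 0.5],
    [0, 0, 1, 0, 0, 0, 0.5],
  ],
)

```text
time: 3.07
tcp_pos: [0.5321, -0.0802, 0.1627]
ee_rot: [[-0.827, 0.562, -0.0], [0.562, 0.827, -0.001], [-0.0, -0.001, -1.0]]
wrist_force: [-0.3, 0.1, 0.2]
grip_width: 0.499
grip_force: 0.0
```

>>> apply_moves(
  targets=[
    [0, 0, 0.43, 0, 0, 0, 0.5],
    [0, 0, 0.43, 0, 0, 0, 0.5],
    [0, 0, 0.43, 0, 0, 0, 0.5],
    [0, 0, 0.43, 0, 0, 0, 0.5],
    [0, 0, 0.43, 0, 0, 0, 0.5],
    [0, 0, 0.43, 0, 0, 0, 0.5],
  ],
)

```text
time: 3.57
tcp_pos: [0.5324, -0.0788, 0.1626]
ee_rot: [[-0.989, 0.151, -0.0], [0.151, 0.989, -0.001], [0.0, -0.001, -1.0]]
wrist_force: [0.0, -0.3, -0.5]
grip_width: 0.5
grip_force: 0.0
```

>>> apply_moves(
  targets=[
    [0, 0, 0, 0, 0.005, -0.07, 0.5],
    [0, 0, 0, 0, 0.005, -0.13, 0.5],
    [0, 0, 0, 0, 0.005, -0.185, 0.5],
    [0, 0, 0, 0, 0.005, -0.185, 0.5],
    [0, 0, 0, 0, 0.005, -0.185, 0],
    [0, 0, 0, 0, 0.005, -0.185, 0],
    [0, 0, 0, 0, 0.005, -0.185, 0],
    [0, 0, 0, 0, 0.005, -0.185, 0],
    [0, 0, 0, 0, 0.005, -0.185, 0],
    [0, 0, 0, 0, 0.005, -0.185, 0],
    [0, 0, 0, 0, 0.005, -0.185, 0],
    [0, 0, 0, 0, 0.005, -0.185, 0],
  ],
)

```text
time: 4.57
tcp_pos: [0.5335, -0.0749, 0.0712]
ee_rot: [[-0.989, 0.145, 0.002], [0.145, 0.989, -0.001], [-0.002, -0.0, -1.0]]
wrist_force: [0.0, -0.2, 7.4]
grip_width: 0.12
grip_force: 10.0
```

Run:
```python
import numpy as np
def P(t): 
    s=.23*(1-np.cos(t))+.003*np.sin(t); return np.array([.1445*s,.9895*s,.23*np.sin(t)-.003*(1-np.cos(t))])/.5
for a,b,n in [(0,.95,16),(.95,1.85,16)]:
    print([[0,0,0]+np.round(P(t)-P(a),3).tolist()+[0] for t in np.linspace(a,b,n+1)[1:]])
```

```text
[[0, 0, 0, 0.0, 0.001, 0.027, 0], [0, 0, 0, 0.001, 0.004, 0.054, 0], [0, 0, 0, 0.001, 0.008, 0.081, 0], [0, 0, 0, 0.002, 0.014, 0.108, 0], [0, 0, 0, 0.003, 0.022, 0.134, 0], [0, 0, 0, 0.004, 0.031, 0.16, 0], [0, 0, 0, 0.006, 0.041, 0.185, 0], [0, 0, 0, 0.008, 0.053, 0.21, 0], [0, 0, 0, 0.01, 0.066, 0.233, 0], [0, 0, 0, 0.012, 0.081, 0.256, 0], [0, 0, 0, 0.014, 0.097, 0.278, 0], [0, 0, 0, 0.017, 0.115, 0.299, 0], [0, 0, 0, 0.019, 0.133, 0.319, 0], [0, 0, 0, 0.022, 0.153, 0.338, 0], [0, 0, 0, 0.025, 0.174, 0.355, 0], [0, 0, 0, 0.029, 0.195, 0.372, 0]]
[[0, 0, 0, 0.003, 0.021, 0.014, 0], [0, 0, 0, 0.006, 0.044, 0.027, 0], [0, 0, 0, 0.01, 0.066, 0.039, 0], [0, 0, 0, 0.013, 0.09, 0.049, 0], [0, 0, 0, 0.017, 0.114, 0.058, 0], [0, 0, 0, 0.02, 0.138, 0.066, 0], [0, 0, 0, 0.024, 0.163, 0.072, 0], [0, 0, 0, 0.028, 0.188, 0.077, 0], [0, 0, 0, 0.031, 0.214, 0.08, 0], [0, 0, 0, 0.035, 0.239, 0.082, 0], [0, 0, 0, 0.039, 0.265, 0.082, 0], [0, 0, 0, 0.042, 0.291, 0.081, 0], [0, 0, 0, 0.046, 0.316, 0.079, 0], [0, 0, 0, 0.05, 0.341, 0.075, 0], [0, 0, 0, 0.054, 0.366, 0.07, 0], [0, 0, 0, 0.057, 0.391, 0.063, 0]]
```

>>> apply_moves(
  targets=[
    [0, 0, 0, 0.0, 0.001, 0.027, 0],
    [0, 0, 0, 0.001, 0.004, 0.054, 0],
    [0, 0, 0, 0.001, 0.008, 0.081, 0],
    [0, 0, 0, 0.002, 0.014, 0.108, 0],
    [0, 0, 0, 0.003, 0.022, 0.134, 0],
    [0, 0, 0, 0.004, 0.031, 0.16, 0],
    [0, 0, 0, 0.006, 0.041, 0.185, 0],
    [0, 0, 0, 0.008, 0.053, 0.21, 0],
    [0, 0, 0, 0.01, 0.066, 0.233, 0],
    [0, 0, 0, 0.012, 0.081, 0.256, 0],
    [0, 0, 0, 0.014, 0.097, 0.278, 0],
    [0, 0, 0, 0.017, 0.115, 0.299, 0],
    [0, 0, 0, 0.019, 0.133, 0.319, 0],
    [0, 0, 0, 0.022, 0.153, 0.338, 0],
    [0, 0, 0, 0.025, 0.174, 0.355, 0],
    [0, 0, 0, 0.029, 0.195, 0.372, 0],
  ],
)

```text
time: 5.9
tcp_pos: [0.5471, 0.0203, 0.2585]
ee_rot: [[-0.989, 0.147, 0.0], [0.147, 0.989, -0.005], [-0.001, -0.005, -1.0]]
wrist_force: [-2.5, -7.8, 9.8]
grip_width: 0.12
grip_force: 10.0
```

>>> apply_moves(
  targets=[
    [0, 0, 0, 0.003, 0.021, 0.014, 0],
    [0, 0, 0, 0.006, 0.044, 0.027, 0],
    [0, 0, 0, 0.01, 0.066, 0.039, 0],
    [0, 0, 0, 0.013, 0.09, 0.049, 0],
    [0, 0, 0, 0.017, 0.114, 0.058, 0],
    [0, 0, 0, 0.02, 0.138, 0.066, 0],
    [0, 0, 0, 0.024, 0.163, 0.072, 0],
    [0, 0, 0, 0.028, 0.188, 0.077, 0],
    [0, 0, 0, 0.031, 0.214, 0.08, 0],
    [0, 0, 0, 0.035, 0.239, 0.082, 0],
    [0, 0, 0, 0.039, 0.265, 0.082, 0],
    [0, 0, 0, 0.042, 0.291, 0.081, 0],
    [0, 0, 0, 0.046, 0.316, 0.079, 0],
    [0, 0, 0, 0.05, 0.341, 0.075, 0],
    [0, 0, 0, 0.054, 0.366, 0.07, 0],
    [0, 0, 0, 0.057, 0.391, 0.063, 0],
  ],
)

```text
time: 7.23
tcp_pos: [0.5753, 0.2195, 0.288]
ee_rot: [[-0.99, 0.144, -0.001], [0.144, 0.99, 0.0], [0.001, 0.0, -1.0]]
wrist_force: [2.8, -0.7, -0.2]
grip_width: 0.12
grip_force: 10.0
```

>>> apply_moves(
  targets=[
    [0, 0, 0, 0, 0, 0, 0.5],
    [0, 0, 0, 0, 0, 0, 0.5],
    [0, 0, 0, 0, 0, 0, 0.5],
    [0, 0, 0, 0, 0, 0, 0.5],
    [0, 0, 0, 0, 0, 0.07, 0.5],
    [0, 0, 0, 0, 0, 0.14, 0.5],
    [0, 0, 0, 0, 0, 0.18, 0.5],
    [0, 0, 0, 0, -0.06, 0.18, 0.6],
    [0, 0, -0.25, 0.02, -0.45, 0.18, 0.6],
    [0, 0, -0.5, 0.04, -0.9, 0.18, 0.6],
    [0, 0, -0.75, 0.046, -0.9, 0.18, 0.6],
    [0, 0, -0.75, 0.046, -0.9, 0.18, 0.6],
    [0, 0, -0.75, 0.046, -0.9, 0.18, 0.6],
    [0, 0, -0.75, 0.046, -0.9, 0.18, 0.6],
    [0, 0, -0.75, 0.046, -0.9, 0.18, 0.6],
    [0, 0, -0.75, 0.046, -0.9, 0.18, 0.6],
    [0, 0, -0.75, 0.046, -0.9, 0.18, 0.6],
    [0, 0, -0.75, 0.046, -0.9, 0.18, 0.6],
    [0, 0, -0.75, 0.046, -0.9, 0.18, 0.6],
    [0, 0, -0.75, 0.046, -0.9, 0.18, 0.6],
  ],
)

```text
time: 8.9
tcp_pos: [0.5976, -0.2364, 0.3769]
ee_rot: [[-0.592, 0.806, -0.002], [0.806, 0.592, -0.0], [0.001, -0.001, -1.0]]
wrist_force: [0.4, 0.2, 0.1]
grip_width: 0.603
grip_force: 0.0
```

Run:
```python
from h import *
s=monitor.read_state(); print(s["tcp_pos"],np.degrees(np.arctan2(s["ee_rot"][1,1],s["ee_rot"][0,1])),s["joint_positions"])
a=[]
for n in ["top","side"]:
    p=cams.capture(n); w=world(p); save(p,n+"1.png"); np.save(n+"1",w); a.append(p["pixels"])
    x,y,z=np.moveaxis(w,-1,0)
    # rim points: height ~.045 near expected port
    m=(abs(z-.045)<.006)&(np.hypot(x-.5147,y-.0695)<.05)
    print(n,"rim",m.sum(),cv2.minAreaRect((w[m][:,:2]*1000).astype(np.float32)),cv2.minEnclosingCircle((w[m][:,:2]*1000).astype(np.float32)),np.median(z[m]))
    m=(abs(z-.085)<.006)&(abs(x-.555)<.16)&(abs(y-.064)<.13)
    print("walls",cv2.minAreaRect((w[m][:,:2]*1000).astype(np.float32)))
cv2.imwrite("pics/c1.png",cv2.cvtColor(np.hstack([cv2.resize(a[0][120:300,130:370],(400,300)),cv2.resize(a[1][130:355,150:400],(400,360))[:300]]),cv2.COLOR_RGB2BGR))
```

```text
[ 0.59755192 -0.23644251  0.3768612 ] 36.278505970933544 [ 38.17838598  24.12488136 -31.96447855  73.21636649  12.55449937
  86.15896063  43.92200225]
top rim 450 ((513.70556640625, 70.09734344482422), (69.20156860351562, 71.37364196777344), 0.7542111277580261) ((513.4684448242188, 69.36341094970703), 37.448768615722656) 0.044180475520920914
walls ((554.5213623046875, 65.97967529296875), (184.9082794189453, 240.6478729248047), 81.68854522705078)
side rim 0 ((0.0, 0.0), (0.0, 0.0), 0.0) ((0.0, 0.0), 0.0) nan
walls ((555.197021484375, 66.65266418457031), (190.0033416748047, 240.47079467773438), 81.7887954711914)
  return _methods._mean(a, axis=axis, dtype=dtype,
  ret = ret.dtype.type(ret / rcount)
```

View pics/c1.png

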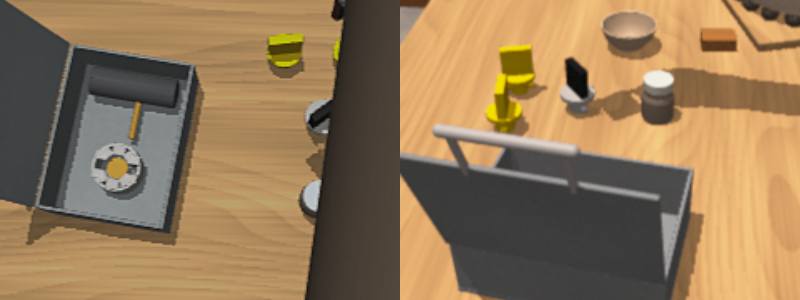

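The lid is leaning back on its stop. The port sits at crop (117,167) with its notches left and right, and measures (0.514, 0.070), which agrees with the value computed from the lid. Next is the descent to the plug.

>>> apply_moves(
  targets=[
    [0, 0, 0, 0, 0, -0.08, 0.6],
    [0, 0, 0, 0, 0, -0.16, 0.6],
    [0, 0, 0, 0, 0, -0.24, 0.6],
    [0, 0, 0, 0, 0, -0.32, 0.6],
    [0, 0, 0, 0, 0, -0.4, 0.6],
    [0, 0, 0, 0, 0, -0.48, 0.6],
    [0, 0, 0, 0, 0, -0.52, 0.6],
    [0, 0, 0, 0, 0, -0.52, 0.6],
    [0, 0, 0, 0, 0, -0.52, 0.6],
  ],
)

```text
time: 9.75
tcp_pos: [0.5989, -0.2297, 0.1178]
ee_rot: [[-0.599, 0.8, -0.001], [0.8, 0.599, 0.001], [0.002, 0.0, -1.0]]
wrist_force: [1.2, -0.3, 0.6]
grip_width: 0.6
grip_force: 0.0
```

>>> apply_moves(
  targets=[
    [0, 0, 0, 0, -0.001, -0.05, 0.6],
    [0, 0, 0, 0, -0.001, -0.1, 0.6],
    [0, 0, 0, 0, -0.001, -0.146, 0.6],
    [0, 0, 0, 0, -0.001, -0.146, 0.6],
    [0, 0, 0, 0, -0.001, -0.146, 0.6],
    [0, 0, 0, 0, -0.001, -0.146, 0],
    [0, 0, 0, 0, -0.001, -0.146, 0],
    [0, 0, 0, 0, -0.001, -0.146, 0],
    [0, 0, 0, 0, -0.001, -0.146, 0],
    [0, 0, 0, 0, -0.001, -0.146, 0],
    [0, 0, 0, 0, -0.001, -0.146, 0],
    [0, 0, 0, 0, -0.001, -0.146, 0],
  ],
  squeeze=45,
)

```text
time: 10.75
tcp_pos: [0.599, -0.2324, 0.0449]
ee_rot: [[-0.597, 0.802, 0.0], [0.802, 0.597, -0.0], [-0.0, 0.0, -1.0]]
wrist_force: [0.3, 0.3, 2.3]
grip_width: 0.153
grip_force: 45.0
```

Run:
```python
from h import *
s=monitor.read_state(); R=s["ee_rot"]; print(s["tcp_pos"],np.degrees(np.arctan2(R[1,1],R[0,1])),s["grip_width"],s["grip_force"],s["wrist_force"])
```

```text
[ 0.59900109 -0.23238687  0.04492588] 36.683959719812776 0.15315059754525445 45.000325441360474 [0.25511854 0.30568871 2.27196829]
```

>>> apply_moves(
  targets=[
    [0, 0, 0, 0, 0, 0.06, 0],
    [0, 0, 0, 0, 0, 0.12, 0],
    [0, 0, 0, 0, 0, 0.18, 0],
    [0, 0, 0, 0, 0, 0.26, 0],
    [0, 0, -0.12, -0.02, 0.07, 0.26, 0],
    [0, 0, -0.24, -0.04, 0.14, 0.26, 0],
    [0, 0, -0.36, -0.06, 0.21, 0.26, 0],
    [0, 0, -0.48, -0.08, 0.28, 0.26, 0],
    [0, 0, -0.6, -0.1, 0.35, 0.26, 0],
    [0, 0, -0.7, -0.12, 0.42, 0.26, 0],
    [0, 0, -0.75, -0.14, 0.49, 0.26, 0],
    [0, 0, -0.75, -0.16, 0.55, 0.26, 0],
    [0, 0, -0.75, -0.17, 0.59, 0.26, 0],
    [0, 0, -0.75, -0.17, 0.602, 0.26, 0],
    [0, 0, -0.75, -0.17, 0.602, 0.26, 0],
    [0, 0, -0.75, -0.17, 0.602, 0.26, 0],
    [0, 0, -0.75, -0.17, 0.602, 0.26, 0],
  ],
)

```text
time: 12.17
tcp_pos: [0.5142, 0.0668, 0.1744]
ee_rot: [[0.147, 0.989, -0.0], [0.989, -0.147, -0.001], [-0.001, -0.0, -1.0]]
wrist_force: [-0.1, 0.2, -2.3]
grip_width: 0.159
grip_force: 45.0
```

Run:
```python
from h import *
s=monitor.read_state(); R=s["ee_rot"]; print(s["tcp_pos"],np.degrees(np.arctan2(R[1,1],R[0,1])),s["grip_width"],s["grip_force"],s["wrist_force"],s["joint_positions"])
a=[]
for n in ["top","side"]:
    p=cams.capture(n); w=world(p); save(p,n+"2.png"); a.append(p["pixels"]); np.save(n+"2",w)
    x,y,z=np.moveaxis(w,-1,0)
    # collar top at foot+.034
    zc=s["tcp_pos"][2]-.0449+.034
    m=(abs(z-zc)<.007)&(np.hypot(x-s["tcp_pos"][0],y-s["tcp_pos"][1])<.033)
    q=w[m]; print(n,m.sum(), cv2.minEnclosingCircle((q[:,:2]*1000).astype(np.float32)) if m.sum() else 0)
cv2.imwrite("pics/c2.png",cv2.cvtColor(np.hstack([cv2.resize(a[0][120:300,130:370],(400,300)),cv2.resize(a[1][100:325,130:380],(400,360))[:300]]),cv2.COLOR_RGB2BGR))
```

```text
[0.51418546 0.06683011 0.17436377] -8.439373426437657 0.1594919747668984 44.99926149845123 [-0.0737551   0.16687946 -2.28135501] [ 10.16480854  18.63414369 -28.11771461 107.92997354  10.51149411
  55.9942032  -31.05920773]
top 121 ((512.8859252929688, 65.42656707763672), 26.024518966674805)
side 356 ((513.3443603515625, 67.59025573730469), 27.842782974243164)
```

View pics/c2.png

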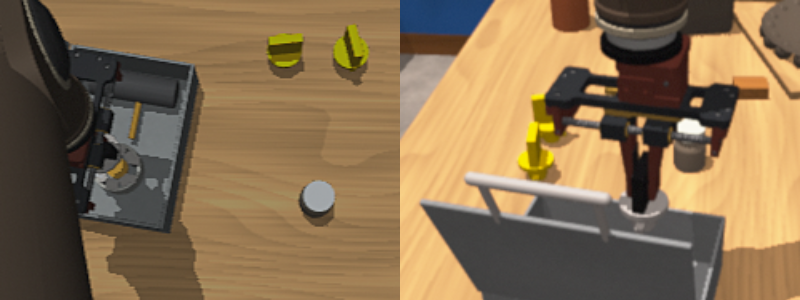

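>>> apply_moves(
  targets=[
    [0, 0, 0, 0, 0, 0, 0],
    [0, 0, 0, 0, 0, 0, 0],
    [0, 0, 0, 0, 0, 0, 0],
  ],
)

```text
time: 12.52
tcp_pos: [0.514, 0.0682, 0.1746]
ee_rot: [[0.145, 0.989, -0.0], [0.989, -0.145, -0.0], [-0.0, -0.0, -1.0]]
wrist_force: [0.4, 0.1, -2.4]
grip_width: 0.156
grip_force: 45.0
```

Run:
```python
from h import *
from scipy.optimize import least_squares
def fit(w,m,r):
    h=cv2.convexHull((w[m][:,:2]*1000).astype(np.float32))[:,0]
    f=least_squares(lambda c:np.hypot(*(h-c).T)-r,h.mean(0),loss="soft_l1"); return np.round(f.x,1),round(f.cost,1),len(h)
w=np.load("top1.npy"); x,y,z=np.moveaxis(w,-1,0)
m=(abs(z-.045)<.006)&(np.hypot(x-.5147,y-.0695)<.042); print("rim",fit(w,m,36))
s=monitor.read_state(); t=s["tcp_pos"]; print(t)
for n in ["top","side"]:
    w=world(cams.capture(n)); x,y,z=np.moveaxis(w,-1,0)
    m=(abs(z-t[2]+.0449-.034)<.006)&(np.hypot(x-t[0],y-t[1])<.033); q=w[m]
    print(n,m.sum(),fit(w,m,27),cv2.minEnclosingCircle((q[:,:2]*1000).astype(np.float32)))
print(monitor.read_state()["tcp_pos"])
for n in ["top","side"]:
    w=np.load(n+".npy"); x,y,z=np.moveaxis(w,-1,0)
    m=(abs(z-.034)<.006)&(np.hypot(x-.599,y+.231)<.033); print("before",n,fit(w,m,27))
```

```text
rim (array([513.9,  69.4]), np.float64(8.0), 28)
[0.5139521  0.06816749 0.1745875 ]
top 115 (array([513. ,  69.2]), np.float64(5.0), 21) ((512.6032104492188, 67.32002258300781), 25.941822052001953)
side 354 (array([513.9,  69.5]), np.float64(4.7), 25) ((514.1952514648438, 70.03192138671875), 27.746702194213867)
[0.51389003 0.06849691 0.17463557]
before top (array([ 599. , -231.1]), np.float64(3.3), 19)
before side (array([ 599. , -230.5]), np.float64(4.8), 16)
```

>>> apply_moves(
  targets=[
    [0, 0, 0, 0.001, 0.001, -0.04, 0],
    [0, 0, 0, 0.001, 0.001, -0.08, 0],
    [0, 0, 0, 0.001, 0.001, -0.12, 0],
    [0, 0, 0, 0.001, 0.001, -0.15, 0],
    [0, 0, 0, 0.001, 0.001, -0.16, 0],
    [0, 0, 0, 0.001, 0.001, -0.16, 0],
    [0, 0, 0, 0.001, 0.001, -0.164, 0],
    [0, 0, 0, 0.001, 0.001, -0.168, 0],
    [0, 0, 0, 0.001, 0.001, -0.172, 0],
    [0, 0, 0, 0.001, 0.001, -0.176, 0],
    [0, 0, 0, 0.001, 0.001, -0.18, 0],
    [0, 0, 0, 0.001, 0.001, -0.184, 0],
    [0, 0, 0, 0.001, 0.001, -0.188, 0],
    [0, 0, 0, 0.001, 0.001, -0.188, 0],
  ],
)

```text
time: 13.78
tcp_pos: [0.5141, 0.0691, 0.0803]
ee_rot: [[0.145, 0.989, -0.001], [0.989, -0.145, -0.0], [-0.0, -0.001, -1.0]]
wrist_force: [-0.5, 0.9, -2.1]
grip_width: 0.161
grip_force: 45.0
```

>>> apply_moves(
  targets=[
    [0, 0, 0, 0, 0, -0.004, 0],
    [0, 0, 0, 0, 0, -0.008, 0],
    [0, 0, 0, 0, 0, -0.012, 0],
    [0, 0, 0, 0, 0, -0.016, 0],
    [0, 0, 0, 0, 0, -0.02, 0],
    [0, 0, 0, 0, 0, -0.024, 0],
    [0, 0, 0, 0, 0, -0.028, 0],
    [0, 0, 0, 0, 0, -0.028, 0],
    [0, 0, 0, 0, 0, -0.028, 0],
  ],
)

```text
time: 14.53
tcp_pos: [0.5145, 0.0693, 0.0669]
ee_rot: [[0.145, 0.989, 0.0], [0.989, -0.145, -0.0], [-0.0, 0.0, -1.0]]
wrist_force: [-2.0, -1.1, 6.1]
grip_width: 0.163
grip_force: 45.0
```

>>> apply_moves(
  targets=[
    [0, 0, -0.08, 0, 0, 0, 0],
    [0, 0, -0.16, 0, 0, 0, 0],
    [0, 0, -0.24, 0, 0, 0, 0],
    [0, 0, -0.32, 0, 0, 0, 0],
    [0, 0, -0.4, 0, 0, 0, 0],
    [0, 0, -0.48, 0, 0, 0, 0],
    [0, 0, -0.56, 0, 0, 0, 0],
    [0, 0, -0.64, 0, 0, 0, 0],
    [0, 0, -0.72, 0, 0, 0, 0],
    [0, 0, -0.8, 0, 0, 0, 0],
    [0, 0, -0.8, 0, 0, 0, 0],
    [0, 0, -0.8, 0, 0, 0, 0],
  ],
)

```text
time: 15.53
tcp_pos: [0.5154, 0.0693, 0.0673]
ee_rot: [[0.832, 0.554, 0.002], [0.554, -0.832, 0.0], [0.002, 0.001, -1.0]]
wrist_force: [0.0, -0.9, 6.2]
grip_width: 0.163
grip_force: 45.0
```

>>> apply_moves(
  targets=[
    [0, 0, -0.08, 0, 0, 0, 0],
    [0, 0, -0.16, 0, 0, 0, 0],
    [0, 0, -0.24, 0, 0, 0, 0],
    [0, 0, -0.32, 0, 0, 0, 0],
    [0, 0, -0.4, 0, 0, 0, 0],
    [0, 0, -0.48, 0, 0, 0, 0],
    [0, 0, -0.56, 0, 0, 0, 0],
    [0, 0, -0.62, 0, 0, 0, 0],
    [0, 0, -0.67, 0, 0, 0, 0],
    [0, 0, -0.71, 0, 0, 0, 0],
    [0, 0, -0.71, 0, 0, 0, 0],
    [0, 0, -0.71, 0, 0, 0, 0],
  ],
)

```text
time: 16.53
tcp_pos: [0.5153, 0.0693, 0.0673]
ee_rot: [[0.988, -0.155, 0.002], [-0.155, -0.988, 0.0], [0.002, -0.0, -1.0]]
wrist_force: [0.7, -0.8, 6.9]
grip_width: 0.157
grip_force: 45.0
```

>>> apply_moves(
  targets=[
    [0, 0, 0, 0, 0, -0.003, 0],
    [0, 0, 0, 0, 0, -0.006, 0],
    [0, 0, 0, 0, 0, -0.009, 0],
    [0, 0, 0, 0, 0, -0.009, 0],
    [0, 0, 0, 0, 0, -0.009, 0],
  ],
)

```text
time: 16.95
tcp_pos: [0.5154, 0.0692, 0.0638]
ee_rot: [[0.988, -0.155, 0.002], [-0.155, -0.988, 0.0], [0.002, -0.001, -1.0]]
wrist_force: [-3.1, -1.2, 18.5]
grip_width: 0.156
grip_force: 45.0
```

Run:
```python
from h import *
s=monitor.read_state(); R=s["ee_rot"]; print(s["tcp_pos"],np.degrees(np.arctan2(R[1,1],R[0,1])),s["wrist_force"],s["torque"],s["grip_width"])
a=[]
for n in ["top","side"]:
    p=cams.capture(n); w=world(p); a.append(p["pixels"]); x,y,z=np.moveaxis(w,-1,0)
    m=(z>.04)&(z<.062)&(np.hypot(x-.514,y-.0695)<.026); print(n,m.sum(),np.round(np.percentile(z[m],[10,50,90]),4) if m.sum() else 0)
cv2.imwrite("pics/c3.png",cv2.cvtColor(np.hstack([cv2.resize(a[0][120:300,130:370],(400,300)),cv2.resize(a[1][100:325,130:380],(400,360))[:300]]),cv2.COLOR_RGB2BGR))
```

```text
[0.51543745 0.0692454  0.06381876] -98.9295291057956 [-3.08564712 -1.24746056 18.4982778 ] [-0.26817086  1.10366696 -0.06499023] 0.15599465920927721
top 44 [0.0501 0.0522 0.0551]
side 0 0
```

View pics/c3.png

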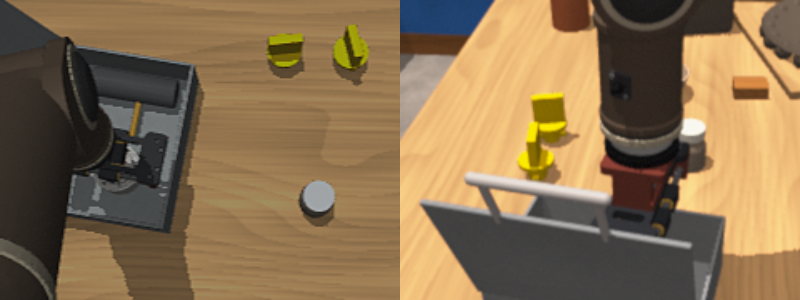

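Foot is about 26 mm below the rim, the downforce is well above the spring's 11 N (collar seated), the plug is turned about 90° and the lid is open. Handing in.

```bash
python3 -c "
from rig import robot; print(robot.close_job())"
```

```text
the job is handed in; nothing more can be done
None
```

The job is handed in with no verdict returned: the lid is open on its stop, and the plug is turned about 90° clockwise, pressed home with its foot about 26 mm below the rim, and still gripped at 45 N; the jar, bowl and wood block were not touched.

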